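Hang the toy panel on the drying rail, slide it into the notch and turn on the drying air

ROBOT

A 6-joint arm with a two-finger parallel gripper is mounted at the origin on the work surface. World frame = base frame: x ahead of the robot, y to its left, z up, the work surface at z = 0. Lengths are in m, angles in rad, forces in N, time in s.
With the tool pointing down it reaches from about 0.35 to 0.975 m from the base axis. Payload 4.9 kg.
Tool frame: the origin (TCP) lies at the very end of the fingers, on their centre line; the grasp point (between the pads) lies 19 mm behind it; z points along the fingers, y is the line along which they close (so a half turn about z gives the same grasp; the last joint's range is limited). The gripper opens to 85 mm and grips with 20 to 120 N. Pads are 22 mm wide; open, the fingers measure 114 mm over their backs; the gripper's body (76 mm by 85 mm) begins 54 mm behind the grasp point. The pads swing forward as they close: fully open they stand 13 mm farther back than shut.
Start: joints at [1.196, 0.053, 1.613, -0, 1.476, -0.119], TCP at [0.158, 0.605, 0.231] pointing down, gripper open.
Joint ranges: [-3.01, 3.01], [-1.01, 2.22], [0.06, 2.58], [-1.02, 4.17], [0.09, 2.62], [-3.14, 3.14]. Speed limits (rad/s): [2.57, 2.57, 3.14, 3.14, 3.14, 3.14].

INTERFACE

Orientations are given as a unit quaternion [w, x, y, z].
In Python, from plant import manip gives the robot as it stands.
- The arm moves only by the shell command python3 -m pendant 'ROWS'. ROWS is JSON, a list of rows, each a list of 3 entries, a list of its own where there are three numbers: the opening, from 0 (shut) to 1 (fully open), then the shift along the tool's x, y, z in units of 12 cm (1.0 is 12 cm), then the turn about the tool's z in units of pi rad (1.0 is pi rad). In form: [[gripper, [dx, dy, dz], roll], ...]. A call has 1 to 10 rows; each row is the pose to reach, as a shift and turn from the pose commanded when the call began, along the tool's axes at that moment, turning the shorter way round; what a row does not reach only later rows make up. A row lasts 1/10 s, in which the tool goes at most 50 mm and 8.59 degrees, less where a joint would pass 70% of its speed; a pose out of reach is approached as far as the arm can. A call with a number of a shift or a turn outside -1 to 1 is refused whole. A call with a gripper value outside its range is refused whole. The fingers move at their own pace and stop on an object; the grip force is fixed at half the most. Time passes only in rows, so rows that repeat a pose let the fingers close. It gives the time, the measured TCP pose, the force, the opening and the grip force at its end, in the units of the state.
- manip.state(): the state, without advancing time (a new reading comes with each control period).
- manip.grab_frame(name): name is "side" or "top" or "wrist"; returns a dict with "img" (480x640x3 uint8, red, green, blue), "fx", "fy", "cx", "cy" (pixels), "D" ([k1, k2, p1, p2, k3] as OpenCV has them; the pictures are not rectified), "eye" and "rotation" of the camera in the world; the wrist camera has in their place "tool_from_camera" (4x4, takes a point from camera to tool coordinates, whose origin is the TCP and whose axes are the flange's). Camera axes: x right, y down, z forward; pixel columns grow to the right and rows downward; lengths in m; the calibration is good to about 2 mm. A picture is of the moment at which its call begins: read the wrist's pose just before it. There is no depth.
- manip.job_done(): hands the job in; it is judged then, once.
The state is a dict: "time": time; "joint_pos": joint angles; "joint_vel": joint speeds; "joint_efforts": joint torques, N m; "tool_pos": TCP position; "tool_rot": TCP orientation; "contact_force": force on the tool from outside, world axes, zero at the start; "ft_torque": the same for the moment, N m; "gripper_width": opening from 0.0 (shut) to 1.0 (fully open); "grasp_force": force on a finger pad.
Only numpy, scipy, OpenCV 4.12 (cv2) and the standard library are available. Lean on these libraries where they do the work, as an engineer would, in place of code of your own. Each camera call takes 0.05 s, during which the arm holds its last target. There are 200 camera calls.

TASK

Take the toy panel by the orange grip of its hook and hang it on the drying rail over the blue loading end, then slide it along, still riding on the rail, until the hook drops into the notch between the yellow marks, and let go. Then open the yellow-handled drying-air valve halfway, to the red 45-degree mark, and leave everything else on the bench where it stands.

Things in the scene. Friction and masses are not known exactly. Their poses are not given: they have to be found in the camera images.
- hanger: Loose hanger, 0.2 to 0.45 kg: plywood panel with four square windows (8 thick in x, 120 wide in y, 100 high), a steel strap C-hook above it, an orange grip on top; 225 high in all. Origin: centre of the panel's underside; z up, y along the panel, hook's mouth open to +x. Starts upright in the rack's middle slot.
- hook_seat (a point): On the hanger, 176 above its origin: middle of the underside of the hook's cap, which rests on the rail's top. Strap 14 wide in y. Stem on the -x side (inner face 8 from this point); lip on the +x side (inner face 8 off) reaching 21 down, end flared out. Jog under the mouth: top face 60 down. The bar must pass sideways through the mouth (39 high), then the hook is lowered over it.
- hanger_grip (a point): On the hanger, 203 above its origin: centre of the orange grip, 14 in x, 24 in y, 44 tall (its foot 22 below this point stands on the hook's cap).
- rack: Fixed wooden rack, 150 x 160 x 46 high, origin on the bench under its centre. The hanger stands in its middle slot, which runs along the rack's y (11 wide, floor 12 above the bench). Plain panels, up to 87 above the bench, stand in slots 46 to either side (x).
- rail: Fixed drying rail, origin on the bench under its middle, y along the rail, robot on its -x side. Bar 10 thick (x), 20 tall: underside 210, flat top 230 above the origin. Posts at y = -232 and +232. The bar's top half is an aluminium strip, shifted along y anew each time; its near end may stick out up to 80 past the -y post.
- rail_mid (a point): Middle of the bar's top face, axes as the rail's. The strip's one notch, 22 long in y and 6 deep, flanked by yellow marks, has its centre somewhere between y = +10 and +100 from here. Its place is not measured: feel for it, or look. A black stop stands 49 beyond the notch's far edge.
- loading_end (a point): Top of the bar at the middle of the loading end, a band painted blue, 70 long in y.
- valve (a joint): Angle of the valve handle, rad: 0 shut, 1.571 fully open, grows clockwise seen from above; 0.785 is the red mark. Stiff enough to stay where it is left (0.15 N m).
- valve_grip (a point): Centre of the yellow valve handle: an upright bar 64 long, 12 thick, 34 tall (17 above and below this point, top 115 above the bench), turning about the vertical axis through this point. This point's x axis lies along the bar; its red-tipped end is the pointer (at the -x end). White dial 34 below the point, 46 radius.
- glue: Bystander, loose: white glue bottle with red cap, 52 dia x 130 tall. Origin: centre of its underside.
- lacquer: Bystander, loose: steel lacquer can, 80 dia x 90 tall. Origin: centre of its underside.
- sanding_block: Bystander, loose: cork sanding block 90 x 55 x 35. Origin: centre of its underside.
- star_blank: Bystander, loose: red toy block 50 x 40 x 40. Origin: centre of its underside.
- round_blank: Bystander, loose: green toy cylinder 40 dia x 35 tall. Origin: centre of its underside.
- mallet: Bystander, loose: hammer lying on the bench, about 300 long. Origin under its middle.
Things that resemble listed ones, but are neither listed nor needed, are in the scene too. What is shaped like the hanger but purple or turquoise is not meant. Leave any turquoise look-alike of the part that bears valve alone.

How it is judged:
On the way, in this order (a step that is already met when the one before it is completed fails the run):
1. the hook hangs on the rail's top at the blue loading end (z of hook_seat in the frame of rail between 0.227 and 0.234 m and x of hook_seat in the frame of rail between -0.007 and 0.007 m and y of hook_seat in the frame of rail between -0.18 and -0.1 m), for 0.2 s.
2. the hook, still riding on the rail's top, passes the stretch 80 to 20 mm before the rail's middle (z of hook_seat in the frame of rail between 0.227 and 0.234 m and x of hook_seat in the frame of rail between -0.007 and 0.007 m and y of hook_seat in the frame of rail between -0.08 and -0.02 m), for 0.1 s.
3. the hook has dropped into the notch and is let go (z of hook_seat in the frame of rail between 0.2215 and 0.2265 m and x of hook_seat in the frame of rail between -0.007 and 0.007 m and y of hook_seat in the frame of rail between -0.005 and 0.115 m and angle between hanger's own z axis and vertical below 0.2 rad and contact force between hanger and the fingers below 0.1 N and linear speed of hanger below 0.03 m/s), for 0.2 s.
4. the valve is open to the red 45-degree mark, within 6 degrees, with the hanger in the notch (z of hook_seat in the frame of rail between 0.2215 and 0.2265 m and x of hook_seat in the frame of rail between -0.007 and 0.007 m and y of hook_seat in the frame of rail between -0.005 and 0.115 m and angle between hanger's own z axis and vertical below 0.2 rad and value of joint valve between 0.68 and 0.89 rad), for 0.2 s.
At the end, for the whole second after the job is handed in: The hanger hangs at rest in the notch (the hook's cap 3.5 to 8.5 mm below the rail's top, within 7 mm of the bar's centre plane, tilted less than 0.2 rad), the valve stands at 0.785 rad within 0.105 rad, and both are still (all of step 4 and linear speed of hanger below 0.03 m/s and angular speed of hanger below 0.3 rad/s and velocity of joint valve between -0.05 and 0.05 rad/s); the robot touches nothing.
It fails at once if a bystander (bottle, can, cork block, toy blocks, hammer) is moved more than 30 mm (distance of any of glue, lacquer, sanding_block, star_blank, round_blank, mallet from where it was at the start of the episode above 0.03 m).
It also fails if it takes over 64 s, if anything falls off the work surface, if the arm or the gripper's body presses on something with over 40 N, if the wrist force passes 120 N, or if a joint passes its speed limit or range.

## Working session

There is one attempt and no reset: what is moved stays moved. The work goes in short steps, Python scripts to look and compute and a shell command to move; the robot and the scene stay as the last step left them, time stands still between calls to the robot, and variables do not carry over. Pictures are saved under pics/ and viewed, at most 10 in all, crops included, and the job is handed in when it is done.

```bash
ls; mkdir -p pics
cat > h.py <<'E'
import numpy as np, cv2
from plant import manip
from scipy.spatial.transform import Rotation as R
def K(f): return np.array([[f['fx'],0,f['cx']],[0,f['fy'],f['cy']],[0,0,1]])
def pose(f,st=None):
    if 'eye' in f: 
        r=np.array(f['rotation']); 
        r=r if r.shape==(3,3) else R.from_quat(np.roll(r,-1)).as_matrix()
        return np.array(f['eye']),r
    q=st['tool_rot']; T=np.eye(4);T[:3,:3]=R.from_quat(np.roll(q,-1)).as_matrix();T[:3,3]=st['tool_pos']
    T=T@np.array(f['tool_from_camera']); return T[:3,3],T[:3,:3]
def rays(f,px,st=None):
    e,r=pose(f,st); u=cv2.undistortPoints(np.array(px,float).reshape(-1,1,2),K(f),np.array(f['D'],float)).reshape(-1,2)
    d=np.c_[u,np.ones(len(u))]@r.T; return e,d/np.linalg.norm(d,axis=1)[:,None]
def onz(f,px,z,st=None):
    e,d=rays(f,px,st); return e+d*((np.array(z)-e[2])/d[:,2])[:,None]
def tri(f1,p1,f2,p2,s1=None,s2=None):
    e1,d1=rays(f1,[p1],s1);e2,d2=rays(f2,[p2],s2);d1=d1[0];d2=d2[0]
    t=np.linalg.lstsq(np.c_[d1,-d2],e2-e1,rcond=None)[0];a=e1+t[0]*d1;b=e2+t[1]*d2
    return (a+b)/2,np.linalg.norm(a-b)
def proj(f,P,st=None):
    e,r=pose(f,st);c=(np.array(P,float).reshape(-1,3)-e)@r
    return cv2.projectPoints(c,np.zeros(3),np.zeros(3),K(f),np.array(f['D'],float))[0].reshape(-1,2)
def blobs(img,lo,hi,amin=30):
    m=cv2.inRange(cv2.cvtColor(img,cv2.COLOR_RGB2HSV),lo,hi); n,l,s,c=cv2.connectedComponentsWithStats(m)
    return [(c[i].round(1),s[i].tolist(),l==i) for i in range(1,n) if s[i,4]>=amin]
E
python3 - <<'E'
from h import *
import pickle
fs={n:manip.grab_frame(n) for n in('side','top','wrist')}; st=manip.state()
pickle.dump((fs,st),open('f0.pkl','wb'))
for n in fs: cv2.imwrite(f'pics/{n}0.png',fs[n]['img'][:,:,::-1])
for n in('side','top'): print(n,pose(fs[n]),fs[n]['fx'])
print(st); print(fs['wrist']['tool_from_camera'])
E
```

```text
pics
side (array([ 0.09333411, -0.88838322,  0.71886623]), array([[ 0.89061002, -0.24733687,  0.38162582],
       [-0.45473662, -0.49418098,  0.74094518],
       [ 0.00532916, -0.83343244, -0.55259567]])) 454.672423107647
top (array([ 0.20225841, -0.13064221,  1.53204533]), array([[ 0.04232728, -0.97550834,  0.21585152],
       [-0.99909962, -0.04195259,  0.00631951],
       [ 0.0028908 , -0.21592466, -0.97640575]])) 616.5347799648163
{'time': 0.15, 'joint_pos': array([ 1.19596820e+00,  5.32235935e-02,  1.61397826e+00,  2.44868182e-06,
        1.47601667e+00, -1.19023620e-01]), 'joint_vel': array([-7.92490399e-05, -2.20805124e-03, -3.22258043e-03,  2.27472732e-03,
        5.83110761e-05,  3.47876305e-04]), 'joint_efforts': array([ 6.48423047e-04, -3.94246709e+01, -3.70718265e+01, -1.16085116e-04,
        4.59415518e-03,  2.20016312e-05]), 'tool_pos': array([0.1579722 , 0.60419926, 0.23033425]), 'tool_rot': array([-1.99882349e-04,  1.27553887e-01,  9.91831309e-01, -7.87977690e-04]), 'contact_force': array([-0.54485096, -0.16345202, -0.87134064]), 'ft_torque': array([ 0.01752136, -0.01433117, -0.00366935]), 'grasp_force': 0.0, 'gripper_width': 1.0004959790350958}
[[ 1.12661613e-03 -9.51247646e-01 -3.08426080e-01  7.90172344e-02]
 [ 9.99999265e-01  9.33610478e-04  7.73347485e-04 -1.62789776e-04]
 [-4.47695155e-04 -3.08426724e-01  9.51247999e-01 -1.41997764e-01]
 [ 0.00000000e+00  0.00000000e+00  0.00000000e+00  1.00000000e+00]]
```

View pics/side0.png

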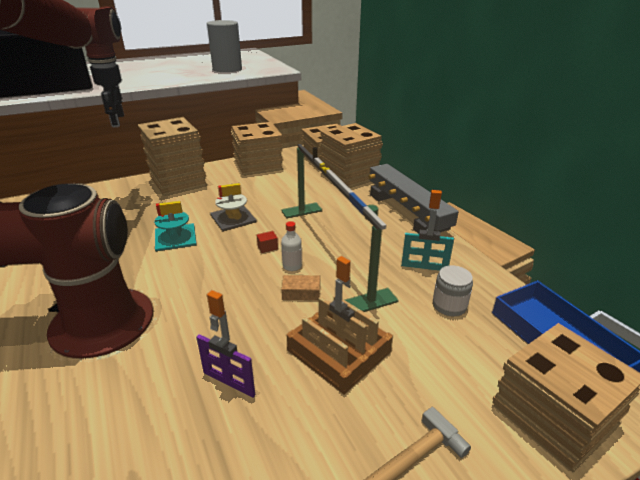

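View pics/top0.png

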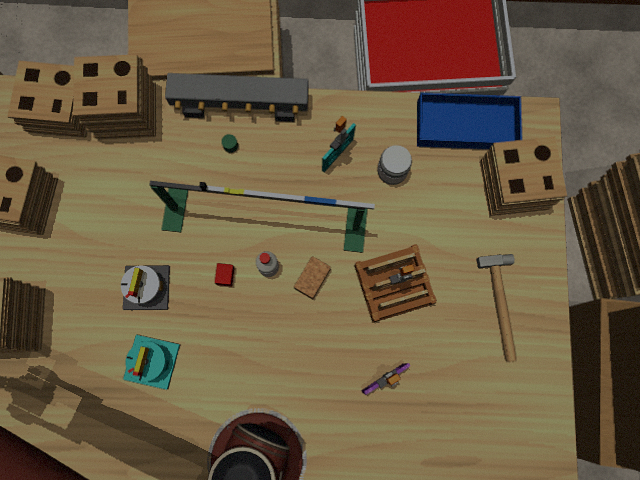

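Run:
```python
from h import *
import pickle
fs,st=pickle.load(open('f0.pkl','rb'))
S,T=fs['side'],fs['top']
for n,f in(('side',S),('top',T)):
    for nm,lo,hi in(('orange',(5,170,120),(16,255,255)),('yellow',(22,150,110),(34,255,255)),('blue',(105,120,60),(125,255,255)),('red',(0,180,90),(4,255,255))):
        for c,s,m in blobs(f['img'],lo,hi,6): print(n,nm,c,s)
up=lambda im,x,y,w,h,k:cv2.resize(im[y:y+h,x:x+w],None,fx=k,fy=k,interpolation=cv2.INTER_CUBIC)
a=up(T['img'],145,170,240,90,3.33)[:300,:799]
b=np.hstack([up(T['img'],350,235,90,100,3),up(T['img'],115,255,62,100,3),up(S['img'],205,170,55,60,5)[:300,:275]])
b=b[:, :799]; b=np.pad(b,((0,0),(0,799-b.shape[1]),(0,0)))
cv2.imwrite('pics/c1.png',np.vstack([np.pad(a,((0,0),(0,799-a.shape[1]),(0,0))),b])[:,:,::-1])
c=np.hstack([up(S['img'],280,235,120,155,3.2)[:496],up(S['img'],285,140,110,130,3.7)[:481]if 0 else cv2.resize(S['img'][140:265,290:395],(405,496),interpolation=cv2.INTER_CUBIC)])
cv2.imwrite('pics/c2.png',c[:,:,::-1]); print(c.shape)
```

```text
side orange [436.1 191.4] [431, 190, 11, 4, 36]
side orange [343.2 259.9] [337, 256, 13, 9, 65]
side orange [214.  294.5] [207, 291, 15, 8, 80]
side orange [314.4 319.9] [312, 316, 6, 8, 15]
side orange [297.6 328.8] [294, 326, 7, 7, 15]
side orange [290.3 332.8] [288, 331, 5, 5, 10]
side orange [381.  332.2] [379, 330, 4, 6, 8]
side orange [295.5 336.5] [293, 334, 5, 6, 17]
side orange [300.1 337.1] [299, 335, 4, 5, 7]
side orange [325.1 357.8] [300, 340, 45, 38, 234]
side orange [367.5 346.3] [366, 344, 4, 6, 11]
side orange [375.7 346.2] [375, 345, 3, 3, 6]
side orange [351.6 350.6] [348, 346, 9, 8, 23]
side orange [357.7 354.5] [355, 353, 6, 5, 12]
side orange [367.2 353.6] [365, 352, 5, 4, 11]
side orange [354.7 364.5] [347, 359, 15, 12, 53]
side orange [347.7 374.3] [346, 372, 5, 5, 9]
side yellow [323.9 166.3] [320, 162, 10, 8, 35]
side yellow [230.4 184.8] [222, 183, 18, 5, 49]
side yellow [169.5 202.8] [160, 201, 20, 5, 59]
side blue [357.4 199.4] [350, 193, 16, 14, 65]
side blue [556.3 316.2] [497, 280, 143, 83, 3115]
side blue [635.6 364.7] [629, 359, 11, 13, 81]
side red 
[... 249 characters left out ...]
374, 6, 3, 7]
top orange [396.9 380. ] [394, 378, 6, 5, 7]
top yellow [234.1 190.7] [224, 188, 20, 6, 76]
top yellow [133.6 279.2] [129, 268, 10, 23, 99]
top yellow [139.1 359.1] [134, 347, 11, 25, 114]
top blue [467.6 120.6] [419, 93, 103, 50, 3841]
top blue [320.  199.8] [305, 196, 31, 8, 141]
top red [430.8  39.9] [365, 0, 136, 83, 9688]
top red [469.5  87. ] [465, 87, 10, 1, 10]
top red [485.  86.] [479, 86, 13, 1, 13]
top red [449.5  88. ] [446, 88, 8, 1, 8]
top red [264.3 257.2] [260, 253, 10, 10, 66]
top red [223.5 273.4] [215, 264, 18, 20, 290]
top red [129.4 293.5] [126, 291, 7, 6, 19]
top red [130.3 369.8] [129, 369, 4, 3, 6]
top red [135.1 373.4] [133, 372, 5, 3, 10]
(496, 789, 3)
```

View pics/c1.png

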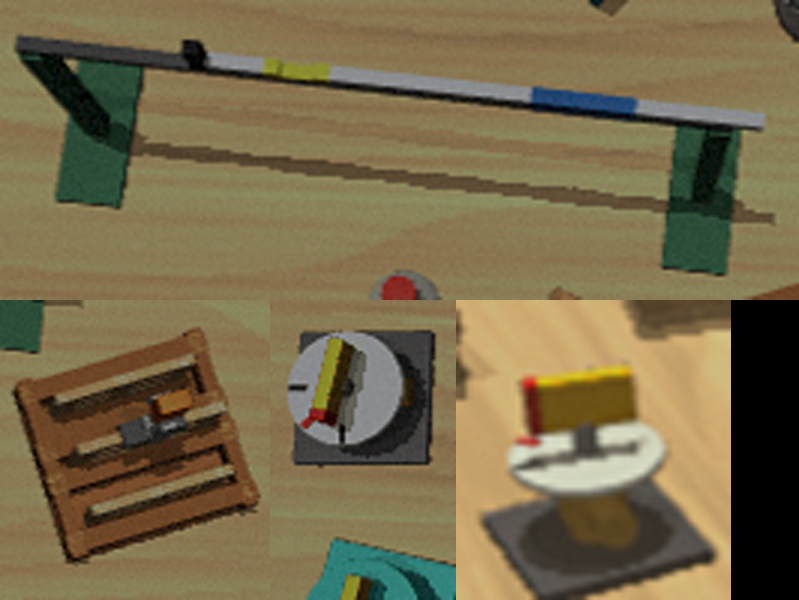

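View pics/c2.png

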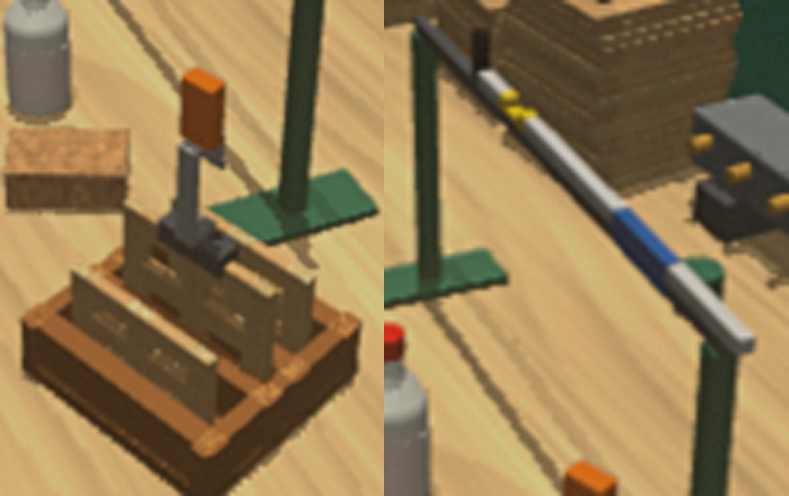

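Run:
```python
from h import *
import pickle
np.set_printoptions(precision=4,suppress=True)
fs,st=pickle.load(open('f0.pkl','rb'))
S,T=fs['side'],fs['top']
# orange grip top-face (brighter) centres
print('grip top',tri(S,(343.2,259.9),T,(409.9,267.2)), onz(T,[(409.9,267.2)],.237),onz(S,[(343.2,259.9)],.237))
print('purple',onz(T,[(395,378)],.22))
# crop1 coords -> top px
c=lambda x,y:(145+(x+.5)/3.33-.5,170+(y+.5)/3.33-.5)
P=onz(T,[c(18,46),c(762,120)],.23);print('bar ends',P,np.linalg.norm(P[1]-P[0]))
names=['stop','yel-left','yel-right','blueL','blueR']
Q=onz(T,[c(193,55),c(264,68),c(329,73),c(532,96),c(636,104)],.23)
u=(P[0]-P[1])/np.linalg.norm(P[0]-P[1]);print('raildir(y)',u,'yaw',np.degrees(np.arctan2(-u[0],u[1])))
print(dict(zip(names,((Q-P[1])@u).round(4))),Q)
# feet corners
F=onz(T,[c(78,62),c(143,67),c(124,207),c(56,202),c(677,124),c(740,128),c(728,274),c(662,267)],.006);print(F,F[:4].mean(0),F[4:].mean(0))
for f in (F[:4],F[4:]): print('foot along',(f.mean(0)-P[1])@u)
# side view: bar (crop2 right: scale 405/105, 496/125, off 290,140; starts at x=384)
d=lambda x,y:(290+(x-384+.5)*105/405-.5,140+(y+.5)*125/496-.5)
W=onz(S,[d(740,345),d(640,240),d(516,108),d(420,22)],.23);print('side bar',W,((W-P[1])@u))
# rack corners in crop1: offset(0,300) scale 3 origin 350,235
r=lambda x,y:(350+(x+.5)/3-.5,235+(y-300+.5)/3-.5)
G=onz(T,[r(18,385),r(198,332),r(258,497),r(75,560)],.046);print('rack',G,G.mean(0))
for i,j in((0,1),(3,2)): print(np.degrees(np.arctan2(*(G[i]-G[j])[:2]*[-1,1])))
# valve: crop1 offset x 270, 3x, origin 115,255
v=lambda x,y:(115+(x-270+.5)/3-.5,255+(y-300+.5)/3-.5)
V=onz(T,[v(347,340),v(320,420)],[.115,.115]);print('valve top ends',V)
print('dial c',onz(T,[v(346,389)],.064),'ticks',onz(T,[v(297,387),v(342,433)],.064))
E_=[(T,(141,285))]
print('valve tri yellow',tri(S,(230.4,184.8),T,(133.6,279.2)))
for n,p,z in(('glue',(264.3,257.2),.13),('sand',(312,278),.035),('star',(223.5,273.4),.04),('lacq',(396,160),.09),('turq',(340,121),.22)): print(n,onz(T,[p],z))
```

```text
grip top (array([ 0.4278, -0.3193,  0.2373]), np.float64(0.004489398091384334)) [[ 0.4299 -0.3202  0.237 ]] [[ 0.4256 -0.3187  0.237 ]]
purple [[ 0.1992 -0.2939  0.22  ]]
bar ends [[ 0.5933  0.2517  0.23  ]
 [ 0.5641 -0.2403  0.23  ]] 0.49286307746693
raildir(y) [0.0593 0.9982 0.    ] yaw -3.3982206288195873
{'stop': np.float64(0.3775), 'yel-left': np.float64(0.3298), 'yel-right': np.float64(0.2868), 'blueL': np.float64(0.152), 'blueR': np.float64(0.0834)} [[ 0.5922  0.1363  0.23  ]
 [ 0.5854  0.0889  0.23  ]
 [ 0.5838  0.0459  0.23  ]
 [ 0.5739 -0.0886  0.23  ]
 [ 0.5714 -0.1572  0.23  ]]
[[ 0.6498  0.2702  0.006 ]
 [ 0.648   0.2199  0.006 ]
 [ 0.5367  0.2246  0.006 ]
 [ 0.5384  0.2764  0.006 ]
 [ 0.6203 -0.1939  0.006 ]
 [ 0.6192 -0.2424  0.006 ]
 [ 0.5045 -0.2362  0.006 ]
 [ 0.5077 -0.1861  0.006 ]] [0.5932 0.2477 0.006 ] [ 0.5629 -0.2146  0.006 ]
foot along 0.48888106781996804
foot along 0.025520739184407126
side bar [[ 0.5563 -0.2456  0.23  ]
 [ 0.5657 -0.1257  0.23  ]
 [ 0.5815  0.0632  0.23  ]
 [ 0.5844  0.2231  0.23  ]] [-0.0058  0.1144  0.304   0.4638]
rack [[ 0.4682 -0.2156  0.046 ]
 [ 0.5186 -0.3617  0.046 ]
 [ 0.3853 -0.4109  0.046 ]
 [ 0.3286 -0.2651  0.046 ]] [ 0.4252 -0.3133  0.046 ]
19.0408737813867
21.258941230528173
valve top ends [[0.4229 0.2873 0.115 ]
 [0.3602 0.3013 0.115 ]]
dial c [[0.3914 0.299  0.064 ]] ticks [[0.3914 0.3379 0.064 ]
 [0.3563 0.2984 0.064 ]]
valve tri yellow (array([0.3965, 0.3005, 0.1131]), np.float64(0.00020110245843215228))
glue [[0.4577 0.0006 0.13  ]]
sand [[ 0.4283 -0.1104  0.035 ]]
star [[0.4297 0.106  0.04  ]]
lacq [[ 0.7217 -0.3047  0.09  ]]
turq [[ 0.7627 -0.1605  0.22  ]]
```

The hanger stands at top-view (409,267), orange grip in the rack. The purple one, at (395,380), and the turquoise one, at (341,124), are look-alikes. The valve is the white-dial one on the grey base, at top-view (141,285); the turquoise one at (150,360) stays untouched. The rail has its blue band at (320,200), yellow marks at (232,191) and the stop at (203,186). The spacings fit: blue is at rail y ≈ -0.14 and the notch at ≈ +0.05.

```bash
R="python3 -m pendant"
$R '[[1,[0,0,-0.85],0.307],[1,[0,0,-0.85],0.307],[1,[0,0,-0.85],0.307],[1,[0,0,-0.85],0.307],[1,[0,0,-0.85],0.307],[1,[0,0,-0.85],0.307],[1,[0,0,-0.85],0.307],[1,[0,0,-0.85],0.307]]'
$R '[[1,[-1,0.47,0],0],[1,[-1,0.47,0],0],[1,[-1,0.47,0],0],[1,[-1,0.47,0],0]]'
$R '[[1,[-1,0.47,0],0],[1,[-1,0.47,0],0],[1,[-1,0.47,0],0],[1,[-1,0.47,0],0]]'
$R '[[1,[-1,0.47,0],0],[1,[-1,0.47,0],0],[1,[-1,0.47,0],0],[1,[-1,0.47,0],0]]'
```

```text
time: 0.95
tool_pos: [0.1581, 0.6045, 0.3328]
tool_rot: [0.0, 0.573, 0.82, -0.0]
contact_force: [-0.2, -0.6, 0.2]
gripper_width: 0.999
grasp_force: 0.0
time: 1.35
tool_pos: [0.2547, 0.5091, 0.3333]
tool_rot: [0.001, 0.574, 0.819, 0.0]
contact_force: [-0.5, -0.1, 0.5]
gripper_width: 1.0
grasp_force: 0.0
time: 1.75
tool_pos: [0.3483, 0.4163, 0.3331]
tool_rot: [0.0, 0.574, 0.819, -0.0]
contact_force: [-1.2, -0.0, -0.9]
gripper_width: 1.001
grasp_force: 0.0
time: 2.15
tool_pos: [0.4421, 0.3235, 0.3328]
tool_rot: [-0.0, 0.574, 0.819, -0.0]
contact_force: [0.0, 0.5, 0.2]
gripper_width: 1.002
grasp_force: 0.0
```

```bash
R="python3 -m pendant"
python3 - <<'E'
from h import *
import pickle
st=manip.state();f=manip.grab_frame('wrist');pickle.dump((f,st),open('fv.pkl','wb'));cv2.imwrite('pics/valve.png',f['img'][:,:,::-1])
E
$R '[[1,[-1,-0.39,0],0],[1,[-1,-0.39,0],0],[1,[-1,-0.39,0],0],[1,[-1,-0.39,0],0]]'
$R '[[1,[-1,-0.39,0],0],[1,[-1,-0.39,0],0],[1,[-1,-0.39,0],0],[1,[-1,-0.39,0],0]]'
$R '[[1,[-1,-0.39,0],0],[1,[-1,-0.39,0],0],[1,[-1,-0.39,0],0],[1,[-1,-0.39,0],0]]'
$R '[[1,[-1,-0.39,0],0],[1,[-1,-0.39,0],0],[1,[-1,-0.39,0],0],[1,[-1,-0.39,0],0]]'
$R '[[1,[-1,-0.39,0],0],[1,[-1,-0.39,0],0],[1,[-1,-0.39,0],0],[1,[-1,-0.39,0],0],[1,[-1,-0.39,0],0]]'
python3 - <<'E'
from h import *
import pickle
st=manip.state();f=manip.grab_frame('wrist');pickle.dump((f,st),open('fg.pkl','wb'))
g=pickle.load(open('fv.pkl','rb'))[0]
cv2.imwrite('pics/wg.png',np.vstack([cv2.resize(f['img'],(400,300)),cv2.resize(g['img'],(400,300))])[:,:,::-1])
for c,s,m in blobs(f['img'],(5,150,70),(17,255,255),200): print(c,s,cv2.minAreaRect(np.argwhere(m)[:,::-1].astype(np.float32)))
E
```

```text
time: 2.6
tool_pos: [0.4372, 0.1953, 0.3336]
tool_rot: [0.0, 0.573, 0.819, 0.0]
contact_force: [-0.0, 1.0, -0.0]
gripper_width: 1.0
grasp_force: 0.0
time: 3.0
tool_pos: [0.4351, 0.0666, 0.3334]
tool_rot: [0.0, 0.574, 0.819, 0.0]
contact_force: [0.8, 0.3, -0.6]
gripper_width: 0.997
grasp_force: 0.0
time: 3.4
tool_pos: [0.4329, -0.062, 0.3331]
tool_rot: [-0.0, 0.574, 0.819, 0.0]
contact_force: [-0.3, 0.6, -0.2]
gripper_width: 1.0
grasp_force: 0.0
time: 3.8
tool_pos: [0.4306, -0.1907, 0.3328]
tool_rot: [-0.001, 0.573, 0.819, 0.0]
contact_force: [-0.4, 0.4, 0.2]
gripper_width: 1.006
grasp_force: 0.0
time: 4.3
tool_pos: [0.4283, -0.3173, 0.333]
tool_rot: [-0.0, 0.572, 0.82, 0.001]
contact_force: [0.2, 0.2, 0.8]
gripper_width: 0.999
grasp_force: 0.0
[381.9  32.1] [339, 0, 84, 79, 3622] ((381.76898193359375, 29.74799156188965), (83.3504867553711, 51.347991943359375), 52.9801139831543)
[21.8 97.9] [5, 79, 45, 40, 800] ((25.727895736694336, 98.41716003417969), (43.8297119140625, 37.852935791015625), 5.04245138168335)
[314.6 185.3] [253, 126, 127, 133, 10189] ((315.0979309082031, 192.42901611328125), (126.06424713134766, 131.25711059570312), 0.9240452647209167)
[158.6 323.3] [145, 317, 29, 14, 238] ((158.82887268066406, 323.4698181152344), (27.747724533081055, 9.67404842376709), 10.007980346679688)
[249.6 341.8] [218, 331, 77, 21, 830] ((255.20228576660156, 343.1849365234375), (77.24505615234375, 14.597491264343262), 8.746161460876465)
[392.5 383.1] [361, 374, 69, 38, 272] ((389.8176574707031, 383.6454162597656), (30.876075744628906, 73.52373504638672), 68.79077911376953)
[396.2 400. ] [372, 394, 54, 18, 220] ((397.5181884765625, 399.4874572753906), (16.281217575073242, 53.73594665527344), 82.03038787841797)
[129.  467.5] [103, 454, 54, 26, 839] ((130.68846130371094, 467.6423034667969), (54.816123962402344, 17.190338134765625), 15.255118370056152)
```

View pics/wg.png

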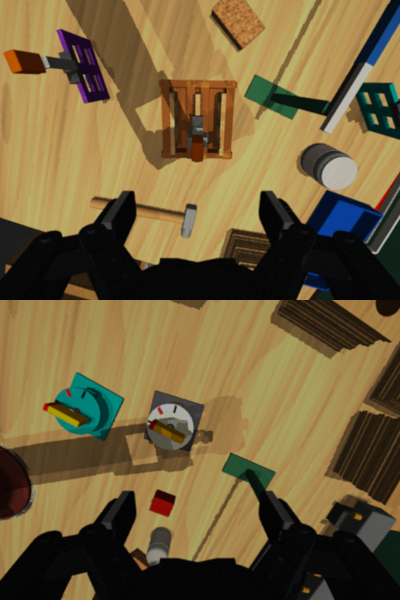

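Run:
```python
from h import *
import pickle
np.set_printoptions(precision=4,suppress=True)
f,st=pickle.load(open('fg.pkl','rb')); fv,sv=pickle.load(open('fv.pkl','rb'))
a=cv2.resize(f['img'][170:270,245:385],(560,400),interpolation=cv2.INTER_CUBIC)
b=cv2.resize(fv['img'][130:250,225:345],(400,400),interpolation=cv2.INTER_CUBIC)
cv2.imwrite('pics/crop3.png',np.hstack([a[:,80:480],b])[:,:,::-1])
for hi in((14,255,255),(12,255,255)):
  for c,s,m in blobs(f['img'][200:270,290:340],(4,190,60),hi,60): print(c+[290,200],s,cv2.minAreaRect(np.argwhere(m)[:,::-1].astype(np.float32)))
print(f['img'][232:260:3,316])
```

```text
[310.4 235.5] [0, 0, 50, 59, 1369] ((24.5, 29.0), (58.0, 49.0), 90.0)
[332.1 205.7] [35, 0, 15, 14, 173] ((42.0, 6.5), (13.0, 14.0), 90.0)
[313.3 241.8] [4, 26, 33, 33, 646] ((20.783782958984375, 42.702701568603516), (31.893402099609375, 31.564605712890625), 80.53767395019531)
[[102  40   1]
 [100  38   0]
 [100  38   0]
 [ 97  37   0]
 [100  38   0]
 [ 98  38   0]
 [ 99  36   0]
 [ 99  38   0]
 [ 97  38   0]
 [126  98  52]]
```

View pics/crop3.png

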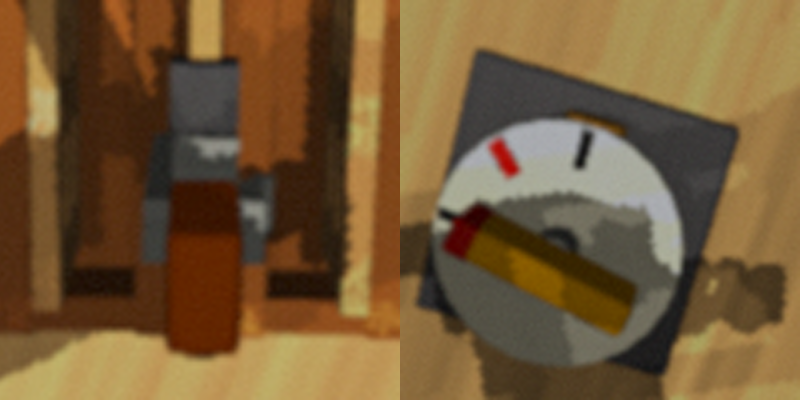

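```bash
cat >> h.py <<'E'
def sh(st,target,heading=None):
    q=st['tool_rot'];M=R.from_quat(np.roll(q,-1)).as_matrix()
    d=M.T@(np.array(target)-st['tool_pos'])/.12; hy=np.degrees(np.arctan2(M[1,1],M[0,1]))
    print('shift units',d.round(3),'heading',hy.round(2),'roll',None if heading is None else round((hy-heading)/180,4))
E
python3 - <<'E'
from h import *
import pickle
np.set_printoptions(precision=4,suppress=True)
f,st=pickle.load(open('fg.pkl','rb')); fv,sv=pickle.load(open('fv.pkl','rb'))
g=lambda x,y:(245+(x+80)/4,170+y/4)
G=onz(f,[g(168,228),g(238,228),g(238,350),g(168,350)],.237,st); print(G,G.mean(0),np.linalg.norm(G[0]-G[1]),np.linalg.norm(G[1]-G[2]))
d=G[1]-G[0];print('x heading from grip',np.degrees(np.arctan2(d[1],d[0])))
# slot/panel direction: panel top edge & rack edges in wrist frame skip
v=lambda x,y:(225+(x-400)*.3,130+y*.3)
fs,_=pickle.load(open('f0.pkl','rb'))
D=onz(fv,[v(505,158),v(585,150),v(450,215),v(560,243)],.064,sv);print('red,blk90,blk0,dialc',D)
H=onz(fv,[v(455,232),v(625,318),v(485,215),v(635,290)],.115,sv);print('handle top',H,H.mean(0))
c=np.array(H.mean(0));
for k in range(3): print(np.degrees(np.arctan2(*(D[k]-c)[[1,0]])))
print('handle pointer dir',np.degrees(np.arctan2(*((H[0]+H[2]-H[1]-H[3])[[1,0]]))))
t=G.mean(0);sh(manip.state(),[t[0],t[1],.237-22/1e3-.019+.004],20)
E
```

```text
[[ 0.4183 -0.3072  0.237 ]
 [ 0.4301 -0.3029  0.237 ]
 [ 0.4383 -0.3247  0.237 ]
 [ 0.4262 -0.3292  0.237 ]] [ 0.4282 -0.316   0.237 ] 0.012579728521185624 0.023386128687522642
x heading from grip 20.262682886063192
red,blk90,blk0,dialc [[0.3673 0.3238 0.064 ]
 [0.3933 0.3362 0.064 ]
 [0.3546 0.2973 0.064 ]
 [0.3953 0.3011 0.064 ]]
handle top [[0.3652 0.3051 0.115 ]
 [0.4253 0.2967 0.115 ]
 [0.3726 0.3136 0.115 ]
 [0.4253 0.3067 0.115 ]] [0.3971 0.3055 0.115 ]
148.50564183132812
97.0055719046996
-169.08366740511107
handle pointer dir 172.3132969648317
shift units [0.007 0.002 1.111] heading 20.25 roll 0.0014
```

```bash
R="python3 -m pendant"
$R '[[1,[0,0,0.4],0],[1,[0,0,0.8],0],[1,[0,0,0.8],0],[1,[0,0,0.8],0]]'
$R '[[1,[0,0,0.3],0],[1,[0,0,0.3],0],[0,[0,0,0.3],0],[0,[0,0,0.3],0],[0,[0,0,0.3],0],[0,[0,0,0.3],0],[0,[0,0,0.3],0],[0,[0,0,0.3],0],[0,[0,0,0.3],0],[0,[0,0,0.3],0]]'
```

```text
time: 4.75
tool_pos: [0.4273, -0.3176, 0.2375]
tool_rot: [-0.001, 0.572, 0.82, 0.0]
contact_force: [0.6, 0.1, 1.3]
gripper_width: 1.0
grasp_force: 0.0
time: 5.75
tool_pos: [0.4274, -0.3197, 0.2023]
tool_rot: [0.001, 0.573, 0.82, -0.0]
contact_force: [0.8, -0.7, 4.8]
gripper_width: 0.157
grasp_force: 60.1
```

```bash
R="python3 -m pendant"
$R '[[0,[0,0,-0.1],0],[0,[0,0,-0.3],0],[0,[0,0,-0.6],0],[0,[0,0,-0.9],0],[0,[0,0,-1],0],[0,[0,0,-1],0]]'
$R '[[0,[0.3,0.27,0],0],[0,[0.675,0.613,0],0],[0,[0.675,0.613,0],0],[0,[0.675,0.613,0],0]]'
$R '[[0,[0.3,0.27,0],0],[0,[0.675,0.613,0],0],[0,[0.675,0.613,0],0],[0,[0.675,0.613,0],0]]'
$R '[[0,[0,0,0],0.04],[0,[0,0,0],0.08],[0,[0,0,0],0.12],[0,[0,0,0],0.132],[0,[0,0,0],0.132],[0,[0,0,0],0.132]]'
python3 - <<'E'
from h import *
import pickle
st=manip.state();fs={n:manip.grab_frame(n) for n in('side','top','wrist')};pickle.dump((fs,st),open('f1.pkl','wb'))
print(st['tool_pos']);sh(st,[.57,-.118,.2748],-3.5)
T=fs['top']['img'];S=fs['side']['img'];W=fs['wrist']['img']
a=cv2.resize(W,(480,360));b=cv2.resize(S[130:330,270:420],(270,360));c=cv2.resize(T[150:270,250:430],(360,240))
o=np.zeros((600,750,3),np.uint8);o[:360,:480]=a;o[:360,480:]=b;o[360:,:360]=c
cv2.imwrite('pics/p1.png',o[:,:,::-1])
E
```

```text
time: 6.35
tool_pos: [0.4272, -0.3197, 0.3229]
tool_rot: [0.001, 0.573, 0.82, -0.0]
contact_force: [-0.0, -0.2, -3.0]
gripper_width: 0.157
grasp_force: 59.1
time: 6.75
tool_pos: [0.4678, -0.216, 0.3183]
tool_rot: [-0.002, 0.572, 0.821, -0.0]
contact_force: [-0.5, -0.9, -3.1]
gripper_width: 0.154
grasp_force: 59.8
time: 7.15
tool_pos: [0.5092, -0.1163, 0.3197]
tool_rot: [-0.001, 0.572, 0.82, -0.001]
contact_force: [-1.0, -1.2, -3.3]
gripper_width: 0.151
grasp_force: 60.1
time: 7.75
tool_pos: [0.5089, -0.1181, 0.3207]
tool_rot: [-0.0, 0.73, 0.684, -0.001]
contact_force: [-0.1, 0.0, -2.4]
gripper_width: 0.157
grasp_force: 60.1
[ 0.50893365 -0.11810158  0.32068992]
shift units [0.034 0.508 0.382] heading -3.75 roll -0.0014
```

View pics/p1.png

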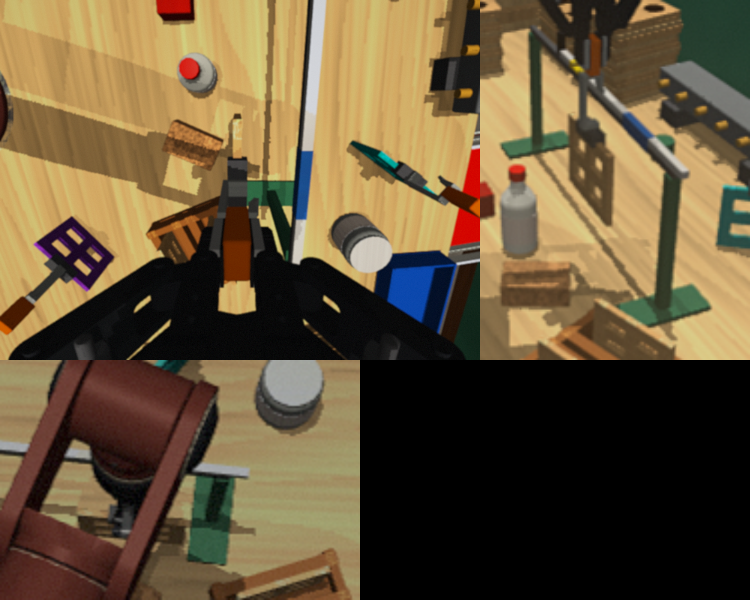

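Run:
```python
from h import *
import pickle
np.set_printoptions(precision=4,suppress=True)
fs,st=pickle.load(open('f1.pkl','rb'));f=fs['wrist'];hsv=cv2.cvtColor(f['img'],cv2.COLOR_RGB2HSV).astype(int)
L=[];Rr=[]
for y in list(range(10,190,15))+list(range(205,290,10)):
    row=hsv[y,390:445]; m=(row[:,1]<45)&(row[:,2]>90) if y<196 else ((row[:,0]>100)&(row[:,0]<125)&(row[:,1]>120))
    i=np.flatnonzero(m)
    if len(i)<5: continue
    a,b=i[0]+390-.5,i[-1]+390+.5; P=onz(f,[(a,y),(b,y)],.23,st); L.append(P[0]);Rr.append(P[1]); print(y,a,b,P[:,:2].ravel(),np.linalg.norm(P[1]-P[0])*1e3)
M=(np.array(L)+np.array(Rr))/2; k=np.polyfit(M[:,1],M[:,0],1);print(k,np.degrees(np.arctan(k[0])),np.polyval(k,[-.118,.0675]),np.std(M[:,0]-np.polyval(k,M[:,1])))
# hanger grip check: rotation of the grip/hook in tool
```

```text
10 416.5 433.5 [0.5784 0.026  0.5886 0.0255] 10.184129798511696
25 415.5 432.5 [0.5779 0.018  0.5881 0.0175] 10.283546665198488
40 413.5 431.5 [0.5767 0.0099 0.5877 0.0093] 10.99663431076052
55 412.5 429.5 [0.5762 0.0016 0.5867 0.001 ] 10.491614649557011
70 411.5 428.5 [ 0.5757 -0.0069  0.5863 -0.0075] 10.602424393846633
85 410.5 427.5 [ 0.5752 -0.0155  0.5859 -0.0161] 10.717280823146293
100 409.5 426.5 [ 0.5746 -0.0244  0.5854 -0.025 ] 10.836330204771986
115 408.5 424.5 [ 0.5741 -0.0334  0.5844 -0.0339] 10.314099439148775
130 406.5 423.5 [ 0.5729 -0.0425  0.584  -0.0432] 11.085707718254207
145 405.5 421.5 [ 0.5723 -0.0519  0.5829 -0.0526] 10.557487137391666
160 404.5 419.5 [ 0.5718 -0.0616  0.5818 -0.0622] 10.018110748258975
175 403.5 418.5 [ 0.5712 -0.0714  0.5814 -0.0721] 10.14399170728574
205 396.5 416.5 [ 0.5666 -0.0917  0.5805 -0.0926] 13.874634739269451
215 395.5 414.5 [ 0.566  -0.0988  0.5793 -0.0996] 13.297140548362691
225 394.5 413.5 [ 0.5653 -0.106   0.5787 -0.1068] 13.417540438428636
235 394.5 413.5 [ 0.5654 -0.1133  0.5789 -0.1142] 13.5433004544594
245 392.5 412.5 [ 0.564  -0.1207  0.5783 -0.1216] 14.38842542272127
255 391.5 411.5 [ 0.5633 -0.1283  0.5778 -0.1293] 14.525408607297969
265 390.5 410.5 [ 0.5626 -0.1361  0.5772 -0.137 ] 14.666054320412865
275 390.5 408.5 [ 0.5626 -0.144   0.5759 -0.1449] 13.3293601784366
285 390.5 408.5 [ 0.5627 -0.1521  0.5761 -0.153 ] 13.465114970945265
[0.0848 0.5817] 4.847670550949183 [0.5717 0.5874] 0.00038797991078927136
```

```bash
R="python3 -m pendant"
$R '[[0,[0,0,0.2],0],[0,[0,0,0.382],0],[0,[0,0,0.382],0]]'
$R '[[0,[0,0.15,0],0],[0,[0,0.3,0],0],[0,[0,0.42,0],0],[0,[0,0.533,0],0],[0,[0,0.533,0],0],[0,[0,0.533,0],0]]'
python3 - <<'E'
from h import *
import pickle
st=manip.state();f=manip.grab_frame('wrist');pickle.dump((f,st),open('f2.pkl','wb'));print(st['tool_pos'],st['contact_force'])
s=manip.grab_frame('side')
o=np.hstack([cv2.resize(f['img'][150:400,240:440],(400,500),interpolation=cv2.INTER_CUBIC),cv2.resize(s['img'][140:290,300:420],(400,500),interpolation=cv2.INTER_CUBIC)])
cv2.imwrite('pics/p2.png',o[:,:,::-1])
E
```

```text
time: 8.2
tool_pos: [0.5076, -0.116, 0.2715]
tool_rot: [-0.003, 0.729, 0.684, -0.002]
contact_force: [-0.4, -0.0, -3.4]
gripper_width: 0.159
grasp_force: 60.1
time: 8.8
tool_pos: [0.5734, -0.1208, 0.2763]
tool_rot: [0.0, 0.729, 0.684, -0.0]
contact_force: [-0.1, 0.0, -2.5]
gripper_width: 0.154
grasp_force: 60.1
[ 0.57341005 -0.12077307  0.27625689] [-0.10206633  0.02115008 -2.53670571]
```

View pics/p2.png

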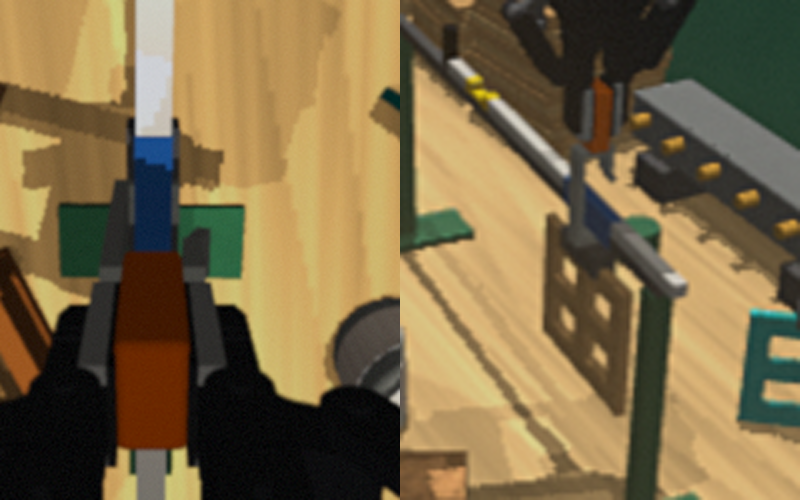

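The bar lies centred under the grip: it spans 135–175 in the left crop, with the grip at 115–188. The hook's stem and lip sit on either side, so I lower it.

```bash
R="python3 -m pendant"
$R '[[0,[0,0,0.08],0],[0,[0,0,0.16],0],[0,[0,0,0.22],0],[0,[0,0,0.24],0],[0,[0,0,0.255],0],[0,[0,0,0.255],0],[0,[0,0,0.255],0],[0,[0,0,0.255],0]]'
```

```text
time: 9.7
tool_pos: [0.5735, -0.1207, 0.2452]
tool_rot: [0.0, 0.729, 0.684, 0.0]
contact_force: [-0.4, -0.1, -2.5]
gripper_width: 0.157
grasp_force: 60.1
```

```bash
R="python3 -m pendant"
$R '[[0,[0,0,0.007],0],[0,[0,0,0.007],0]]' | grep -E 'pos|contact'
$R '[[0,[0,0,0.007],0],[0,[0,0,0.007],0]]'| grep -E 'pos|contact'
$R '[[0,[0,0,0.004],0],[0,[0,0,0.004],0]]'| grep -E 'pos|contact'
```

```text
tool_pos: [0.5735, -0.1208, 0.2444]
contact_force: [-0.0, -0.4, -2.4]
tool_pos: [0.5736, -0.1207, 0.2444]
contact_force: [-1.7, 0.9, 2.6]
tool_pos: [0.5736, -0.1208, 0.2444]
contact_force: [-2.7, 0.9, 4.3]
```

```bash
R="python3 -m pendant"
$R '[[0,[0.06,0,0],0],[0,[0.14,0,0],0],[0,[0.24,0.001,0],0],[0,[0.34,0.001,0],0],[0,[0.44,0.002,0],0],[0,[0.54,0.002,0],0],[0,[0.64,0.003,0],0],[0,[0.74,0.003,0],0],[0,[0.83,0.004,0],0],[0,[0.83,0.004,0],0]]'
$R '[[0,[0,0,0],0],[0,[0,0,0],0],[0,[0,0,0],0]]'
python3 - <<'E'
from h import *
import pickle
np.set_printoptions(precision=4,suppress=True)
st=manip.state();f=manip.grab_frame('wrist');s=manip.grab_frame('side');pickle.dump((f,s,st),open('f3.pkl','wb'))
M=R.from_quat(np.roll(st['tool_rot'],-1)).as_matrix()
for i in range(1):
  for c,ss,m in blobs(f['img'],(22,120,80),(34,255,255),60): 
    if 200<c[0]<450: 
      print('yel',c,ss); 
      ys=np.flatnonzero(m.any(1)); P=onz(f,[(c[0],ys[0]),(c[0],ys[-1]+1),c],.23,st); print(P)
o=cv2.resize(f['img'][20:340,200:440],(600,800))[:600] if 0 else cv2.resize(f['img'][0:400,200:440],(360,600))
cv2.imwrite('pics/p3.png',o[:,:,::-1])
E
```

```text
time: 11.3
tool_pos: [0.5811, -0.0197, 0.2444]
tool_rot: [0.001, 0.729, 0.685, 0.001]
contact_force: [0.1, -0.1, 6.5]
gripper_width: 0.156
grasp_force: 61.5
time: 11.6
tool_pos: [0.5811, -0.0197, 0.2444]
tool_rot: [0.0, 0.729, 0.684, 0.002]
contact_force: [0.2, 1.5, 6.1]
gripper_width: 0.155
grasp_force: 61.5
yel [215.9  32.2] [208, 0, 17, 78, 384]
[[0.5498 0.1117 0.23  ]
 [0.5458 0.083  0.23  ]
 [0.5482 0.1001 0.23  ]]
yel [248.1  63.7] [225, 0, 47, 135, 3174]
[[0.5626 0.1107 0.23  ]
 [0.5567 0.0592 0.23  ]
 [0.56   0.0875 0.23  ]]
yel [287.1  70.1] [276, 0, 23, 139, 686]
[[0.578  0.1097 0.23  ]
 [0.5735 0.0564 0.23  ]
 [0.5759 0.084  0.23  ]]
yel [292.9  23.6] [291, 0, 5, 48, 85]
[[0.5803 0.1095 0.23  ]
 [0.579  0.0922 0.23  ]
 [0.5797 0.1011 0.23  ]]
yel [382.1  36.7] [378, 0, 9, 85, 425]
[[0.6157 0.1075 0.23  ]
 [0.6153 0.0758 0.23  ]
 [0.6155 0.0942 0.23  ]]
yel [437.4  66.8] [429, 0, 22, 160, 1614]
[[0.6379 0.1064 0.23  ]
 [0.64   0.0433 0.23  ]
 [0.6386 0.0817 0.23  ]]
yel [296.   69.6] [294, 49, 5, 44, 79]
[[0.5802 0.0917 0.23  ]
 [0.5789 0.0749 0.23  ]
 [0.5796 0.0839 0.23  
[... 888 characters left out ...]
, 390]
[[ 0.5389 -0.0245  0.23  ]
 [ 0.5351 -0.0516  0.23  ]
 [ 0.5369 -0.0387  0.23  ]]
yel [426.2 331.9] [423, 314, 7, 31, 98]
[[ 0.6377 -0.0344  0.23  ]
 [ 0.6385 -0.0533  0.23  ]
 [ 0.6382 -0.0452  0.23  ]]
yel [392.  340.5] [388, 324, 8, 28, 109]
[[ 0.62   -0.0391  0.23  ]
 [ 0.6202 -0.0564  0.23  ]
 [ 0.6201 -0.0492  0.23  ]]
yel [329.7 386.2] [325, 374, 9, 28, 85]
[[ 0.5861 -0.0684  0.23  ]
 [ 0.5851 -0.0878  0.23  ]
 [ 0.5857 -0.0767  0.23  ]]
yel [302.3 393.3] [299, 376, 6, 32, 70]
[[ 0.5709 -0.0688  0.23  ]
 [ 0.5692 -0.0911  0.23  ]
 [ 0.57   -0.0806  0.23  ]]
yel [294.8 398.4] [291, 384, 9, 32, 142]
[[ 0.5664 -0.0739  0.23  ]
 [ 0.5645 -0.0967  0.23  ]
 [ 0.5655 -0.0839  0.23  ]]
```

View pics/p3.png

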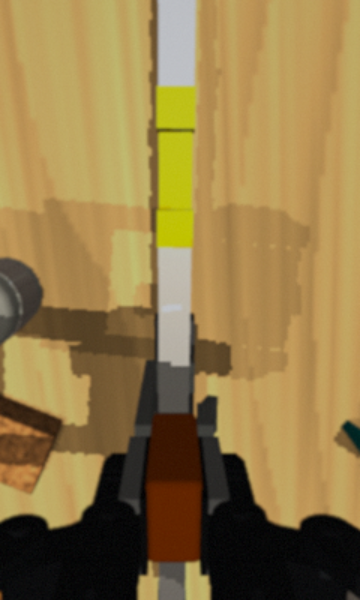

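Run:
```python
from h import *
import pickle
np.set_printoptions(precision=4,suppress=True)
f,s,st=pickle.load(open('f3.pkl','rb'))
print('notch',onz(f,[(317,86),(316,139.3)],.23,st))
G=onz(f,[(300,320),(333,320),(334,373),(298,373)],.279,st);print('grip',G,G.mean(0),st['tool_pos'])
# strap cap right at the grip's foot: strap visible +y edge at view y=365
print('cap +y edge',onz(f,[(316,365/1.5)],.235,st))
```

```text
notch [[0.5879 0.0771 0.23  ]
 [0.5862 0.0554 0.23  ]]
grip [[ 0.5765 -0.0047  0.279 ]
 [ 0.5882 -0.0055  0.279 ]
 [ 0.5876 -0.0283  0.279 ]
 [ 0.574  -0.0274  0.279 ]] [ 0.5816 -0.0165  0.279 ] [ 0.5811 -0.0197  0.2444]
cap +y edge [[0.5833 0.0092 0.235 ]]
```

```bash
R="python3 -m pendant"
$R '[[0,[0.06,0,0],0],[0,[0.14,0.001,0],0],[0,[0.24,0.001,0],0],[0,[0.34,0.001,0],0],[0,[0.44,0.002,0],0],[0,[0.54,0.002,0],0],[0,[0.63,0.003,0],0],[0,[0.691,0.003,0],0],[0,[0.691,0.003,0],0]]'
$R '[[0,[0,0,0.015],0],[0,[0,0,0.03],0],[0,[0,0,0.03],0]]'
$R '[[0,[0,0,0.01],0],[0,[0,0,0.02],0],[0,[0,0,0.02],0]]'
```

```text
time: 12.6
tool_pos: [0.5853, 0.0631, 0.2416]
tool_rot: [-0.001, 0.729, 0.685, 0.0]
contact_force: [-0.0, 0.2, -3.8]
gripper_width: 0.155
grasp_force: 60.1
time: 12.9
tool_pos: [0.5855, 0.0619, 0.2393]
tool_rot: [-0.001, 0.729, 0.684, 0.0]
contact_force: [-1.8, 2.2, 3.2]
gripper_width: 0.159
grasp_force: 60.9
time: 13.2
tool_pos: [0.5857, 0.0618, 0.2392]
tool_rot: [-0.0, 0.729, 0.684, 0.001]
contact_force: [-5.6, 2.7, 9.7]
gripper_width: 0.157
grasp_force: 62.2
```

```bash
R="python3 -m pendant"
$R '[[0,[0,0,-0.02],0],[0,[0,0,-0.02],0],[0.4,[0,0,-0.02],0],[0.6,[0,0,-0.02],0],[0.6,[0,0,-0.02],0],[0.6,[0,0,-0.02],0],[0.6,[0,0,-0.02],0],[0.6,[0,0,-0.02],0]]'
$R '[[0.8,[0,0,-0.1],0],[1,[0,0,-0.3],0],[1,[0,0,-0.7],0],[1,[0,0,-1],0],[1,[0,0,-1],0],[1,[0,0,-1],0]]'
python3 - <<'E'
from h import *
import pickle
np.set_printoptions(precision=4,suppress=True)
st=manip.state();f=manip.grab_frame('wrist');s=manip.grab_frame('side');pickle.dump((f,s,st),open('f4.pkl','wb'))
print(proj(s,[[.5865,.0665,.25]]))
u,v=proj(s,[[.5865,.0665,.2]])[0].astype(int)
o=np.hstack([cv2.resize(f['img'][100:400,200:440],(400,500)),cv2.resize(s['img'][v-45:v+55,u-40:u+40],(400,500),interpolation=cv2.INTER_CUBIC)])
cv2.imwrite('pics/p4.png',o[:,:,::-1])
E
```

```text
time: 14.0
tool_pos: [0.5858, 0.0614, 0.239]
tool_rot: [-0.0, 0.729, 0.684, -0.0]
contact_force: [0.5, 0.3, 0.3]
gripper_width: 0.598
grasp_force: 0.0
time: 14.6
tool_pos: [0.5864, 0.0614, 0.3616]
tool_rot: [0.001, 0.729, 0.684, 0.001]
contact_force: [-0.0, -0.2, -0.7]
gripper_width: 0.998
grasp_force: 0.0
[[325.064  158.7119]]
```

View pics/p4.png

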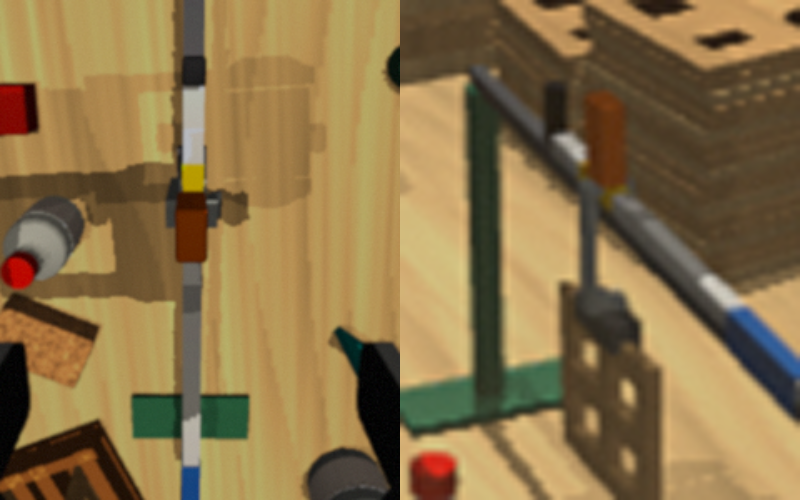

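The hook sits in the notch, released and upright, at side crop (605,190) between the yellow marks. Next is the valve.

```bash
R="python3 -m pendant"
$R '[[1,[0,0,-0.1],-0.476],[1,[0,0,-0.1],-0.476],[1,[0,0,-0.1],-0.476],[1,[0,0,-0.1],-0.476],[1,[0,0,-0.1],-0.476],[1,[0,0,-0.1],-0.476],[1,[0,0,-0.1],-0.476],[1,[0,0,-0.1],-0.476],[1,[0,0,-0.1],-0.476],[1,[0,0,-0.1],-0.476]]'|grep -E 'pos|rot'
$R '[[1,[0.92,0.89,0],0],[1,[0.92,0.89,0],0],[1,[0.92,0.89,0],0],[1,[0.92,0.89,0],0],[1,[0.92,0.89,0],0]]'|grep -E 'pos|rot'
$R '[[1,[0.92,0.89,0.4],0],[1,[0.92,0.89,0.4],0],[1,[0.92,0.89,0.4],0],[1,[0.92,0.89,0.4],0],[1,[0.92,0.89,0.4],0],[1,[0.92,0.89,0.4],0]]'|grep -E 'pos|rot'
python3 - <<'E'
from h import *
import pickle
np.set_printoptions(precision=4,suppress=True)
st=manip.state();f=manip.grab_frame('wrist');t=manip.grab_frame('top');pickle.dump((f,t,st),open('f5.pkl','wb'))
q=proj(f,[[.396,.302,.09]],st)[0];print(q); sh(st,[.396,.302,.084],82)
x0,y0=(q-[90,90]).astype(int).clip(0);im=f['img'][y0:y0+180,x0:x0+180]
for nm,lo,hi in(('yellow',(18,130,60),(35,255,255)),('red',(0,170,60),(6,255,255)),('red2',(174,170,60),(180,255,255)),('black',(0,0,0),(180,255,55))):
    for c,s,m in blobs(im,lo,hi,12):
        p=c+[x0,y0]; print(nm,p,s[2:],[z.round(4) for z in (onz(f,[p],.064,st)[0],onz(f,[p],.115,st)[0])],np.round(cv2.minAreaRect(np.argwhere(m)[:,::-1].astype(np.float32))[1:][0],1))
E
```

```text
tool_pos: [0.5852, 0.0614, 0.3687]
tool_rot: [-0.002, 0.067, 0.998, -0.0]
tool_pos: [0.4903, 0.1834, 0.3697]
tool_rot: [-0.001, 0.069, 0.998, -0.0]
tool_pos: [0.398, 0.3027, 0.323]
tool_rot: [0.0, 0.07, 0.998, -0.0]
[314.7982 203.3127]
shift units [ 0.016 -0.006  1.991] heading 81.92 roll -0.0004
yellow [329.7 139.4] [180, 68, 5538] [array([0.3314, 0.328 , 0.064 ]), array([0.3299, 0.3262, 0.115 ])] [ 67. 179.]
yellow [249.9 157.8] [6, 14, 28] [array([0.3386, 0.2352, 0.064 ]), array([0.3362, 0.2452, 0.115 ])] [ 4.8 12.8]
yellow [311.9 237.8] [180, 140, 8896] [array([0.4432, 0.2917, 0.064 ]), array([0.4275, 0.2945, 0.115 ])] [139. 179.]
yellow [370.3 186.2] [36, 10, 149] [array([0.3902, 0.3683, 0.064 ]), array([0.3812, 0.3613, 0.115 ])] [ 7.3 35. ]
yellow [253.2 193.7] [8, 7, 23] [array([0.3798, 0.231 , 0.064 ]), array([0.3721, 0.2415, 0.115 ])] [6. 7.]
yellow [225.5 199.3] [5, 7, 12] [array([0.3817, 0.1972, 0.064 ]), array([0.3738, 0.212 , 0.115 ])] [2.5 7.2]
yellow [265.2 197.2] [5, 6, 12] [array([0.3858, 0.2443, 0.064 ]), array([0.3774, 0.2531, 0.115 ])] [6.3 2.7]
yellow [236.4 274.
[... 275 characters left out ...]
.3608, 0.3225, 0.115 ])] [ 3.3 10.8]
red [311.8 178.8] [11, 9, 80] [array([0.3722, 0.3018, 0.064 ]), array([0.3655, 0.3033, 0.115 ])] [ 8. 10.]
black [283. 163.] [59, 46, 803] [array([0.3498, 0.2717, 0.064 ]), array([0.3459, 0.277 , 0.115 ])] [35.1 61.4]
black [308.3 168.5] [13, 16, 61] [array([0.36  , 0.2995, 0.064 ]), array([0.3548, 0.3013, 0.115 ])] [18.6  7. ]
black [342.4 191.8] [11, 5, 28] [array([0.3922, 0.3352, 0.064 ]), array([0.383 , 0.3325, 0.115 ])] [ 3.1 10.3]
black [285.5 228.8] [15, 15, 82] [array([0.4274, 0.2616, 0.064 ]), array([0.4137, 0.2682, 0.115 ])] [18.4  8.7]
black [296.2 291.4] [31, 3, 46] [array([0.512 , 0.2613, 0.064 ]), array([0.4876, 0.268 , 0.115 ])] [ 1.6 30.1]
```

```bash
R="python3 -m pendant"
$R '[[1,[0.026,-0.024,0.4],0],[1,[0.026,-0.024,0.8],0],[1,[0.026,-0.024,1],0],[1,[0.026,-0.024,1],0],[1,[0.026,-0.024,1],0]]'|grep -E 'pos|contact'
$R '[[1,[0,0,0.3],0],[1,[0,0,0.6],0],[1,[0,0,0.85],0],[1,[0,0,0.97],0],[1,[0,0,0.97],0],[1,[0,0,0.97],0]]'
$R '[[0.5,[0,0,0],0],[0.3,[0,0,0],0],[0.2,[0,0,0],0],[0.15,[0,0,0],0],[0,[0,0,0],0],[0,[0,0,0],0],[0,[0,0,0],0],[0,[0,0,0],0]]'
python3 -c "
from h import *
st=manip.state();sh(st,[.3945,.3,.085],46.5);print(st['ft_torque'],st['contact_force'])"
```

```text
tool_pos: [0.3945, 0.3007, 0.2042]
contact_force: [-0.1, -0.6, 0.0]
time: 18.0
tool_pos: [0.3952, 0.302, 0.0892]
tool_rot: [0.002, 0.07, 0.998, 0.001]
contact_force: [-1.0, 0.5, 0.9]
gripper_width: 0.996
grasp_force: 0.0
time: 18.8
tool_pos: [0.3932, 0.2996, 0.0871]
tool_rot: [-0.0, 0.07, 0.998, -0.002]
contact_force: [-2.4, -7.6, 6.1]
gripper_width: 0.132
grasp_force: 59.6
shift units [-0.01   0.005  0.017] heading 82.01 roll 0.1973
[-1.12085657  0.36002813 -0.00872527] [-2.44356978 -7.60625925  6.06358292]
```

```bash
R="python3 -m pendant"
$R '[[0,[0,-0.02,0],0.02],[0,[0,-0.02,0],0.05],[0,[0,-0.02,0],0.08],[0,[0,-0.02,0],0.11],[0,[0,-0.02,0],0.14],[0,[0,-0.02,0],0.17],[0,[0,-0.02,0],0.19],[0,[0,-0.02,0],0.197],[0,[0,-0.02,0],0.197],[0,[0,-0.02,0],0.197]]'
python3 -c "
from h import *
st=manip.state();sh(st,[.3945,.3,.085],46.5);print(st['ft_torque'],st['contact_force'])"
$R '[[0.3,[0,0,0],0],[0.6,[0,0,0],0],[1,[0,0,0],0],[1,[0,0,0],0],[1,[0,0,0],0],[1,[0,0,0],0]]'
$R '[[1,[0,0,-0.2],0],[1,[0,0,-0.6],0],[1,[0,0,-1],0],[1,[0,0,-1],0],[1,[0,0,-1],0]]'|grep pos
$R '[[1,[0,0,-0.4],0],[1,[0,0,-0.8],0],[1,[0,0,-1],0],[1,[0,0,-1],0],[1,[0,0,-1],0]]'|grep pos
python3 - <<'E'
from h import *
import pickle
np.set_printoptions(precision=4,suppress=True)
st=manip.state();f=manip.grab_frame('wrist');s=manip.grab_frame('side');pickle.dump((f,s,st),open('f6.pkl','wb'))
sh(st,[.3945,.3,.3])
q=proj(f,[[.3945,.3,.09]],st)[0]
x0,y0=(q-[60,60]).astype(int).clip(0);im=f['img'][y0:y0+120,x0:x0+120]
for nm,lo,hi in(('red',(0,150,50),(6,255,255)),('blk',(0,0,0),(180,255,60)),('yel',(22,200,90),(32,255,255))):
    for c,b,m in blobs(im,lo,hi,12):
        p=c+[x0,y0]; print(nm,p,b[2:],onz(f,[p,p],[.064,.115],st)[:,:2].ravel(),np.round(cv2.minAreaRect(np.argwhere(m)[:,::-1].astype(np.float32))[1:],1))
# hanger check in side view
for c,b,m in blobs(s['img'],(3,150,90),(16,255,255),40):
    if b[0]<340 and b[1]<200: print('orange',c,b)
print(proj(s,[[.5865,.0665,.2285+.0245]]))
E
```

```text
time: 19.8
tool_pos: [0.3934, 0.2998, 0.0871]
tool_rot: [0.0, 0.37, 0.929, 0.001]
contact_force: [0.8, 5.0, 1.1]
gripper_width: 0.131
grasp_force: 59.0
shift units [-0.005  0.008  0.018] heading 46.58 roll 0.0005
[ 0.73396901 -0.07240736  0.01286683] [0.83896479 5.00641214 1.11170961]
time: 20.4
tool_pos: [0.3931, 0.2988, 0.0867]
tool_rot: [-0.0, 0.37, 0.929, -0.0]
contact_force: [0.6, -0.9, -0.3]
gripper_width: 0.999
grasp_force: 0.0
tool_pos: [0.394, 0.2993, 0.2086]
tool_pos: [0.3927, 0.2986, 0.3248]
shift units [-0.003  0.019  0.207] heading 46.54 roll NoneTraceback (most recent call last):
  File "<stdin>", line 10, in <module>
    return _wrapfunc(a, 'round', decimals=decimals, out=out)
    return _wrapit(obj, method, *args, **kwds)
    conv = _array_converter(obj)
ValueError: setting an array element with a sequence. The requested array has an inhomogeneous shape after 1 dimensions. The detected shape was (2,) + inhomogeneous part.
```

Run:
```python
from h import *
import pickle
np.set_printoptions(precision=4,suppress=True)
f,s,st=pickle.load(open('f6.pkl','rb'));C=np.array([.3935,.299])
ang=lambda P:np.degrees(np.arctan2(P[1]-C[1],P[0]-C[0])).round(1)
q=proj(f,[[.3935,.299,.09]],st)[0]
x0,y0=(q-[60,60]).astype(int).clip(0);im=f['img'][y0:y0+120,x0:x0+120]
for nm,lo,hi in(('red',(0,150,50),(6,255,255)),('blk',(0,0,0),(180,255,60)),('yel',(22,200,90),(32,255,255))):
    for c,b,m in blobs(im,lo,hi,10):
        p=c+[x0,y0]; P=onz(f,[p,p],[.064,.11],st)[:,:2]; print(nm,p,b[2:],P.ravel(),[(ang(x),np.linalg.norm(x-C).round(4)) for x in P])
for c,b,m in blobs(s['img'],(3,150,90),(16,255,255),25):
    if b[0]<340 and b[1]<200: print('orange',c,b)
print(proj(s,[[.5865,.0665,.2285+.0245]]))
```

```text
red [316.8 177.9] [11, 24, 152] [0.3741 0.3175 0.3697 0.3216] [(np.float64(136.4), np.float64(0.0268)), (np.float64(136.6), np.float64(0.0328))]
blk [279.2 183.8] [59, 54, 658] [0.3488 0.2808 0.3473 0.289 ] [(np.float64(-157.8), np.float64(0.0483)), (np.float64(-167.8), np.float64(0.0473))]
blk [339.6 177.9] [8, 9, 20] [0.3923 0.3368 0.3858 0.3387] [(np.float64(91.8), np.float64(0.0378)), (np.float64(100.9), np.float64(0.0404))]
blk [361. 190.] [23, 36, 261] [0.4201 0.3456 0.4104 0.3465] [(np.float64(60.3), np.float64(0.0537)), (np.float64(70.4), np.float64(0.0504))]
blk [293.8 179.2] [9, 9, 30] [0.3567 0.297  0.3543 0.3034] [(np.float64(-176.8), np.float64(0.0368)), (np.float64(173.6), np.float64(0.0394))]
blk [316.7 176.9] [9, 3, 15] [0.3732 0.3182 0.3689 0.3222] [(np.float64(136.7), np.float64(0.028)), (np.float64(136.7), np.float64(0.0338))]
blk [318.7 241.1] [16, 8, 52] [0.4319 0.2661 0.4209 0.2761] [(np.float64(-40.5), np.float64(0.0506)), (np.float64(-39.9), np.float64(0.0358))]
yel [317.5 197.7] [11, 21, 200] [0.3916 0.3021 0.3852 0.3079] [(np.float64(121.5), np.float64(0.0036)), (np.float64(132.9), np.float64(0.0122))]
yel [318.2 236.2] [9, 6, 25] [0.4269 0.27   0.4165 0.2795] [(np.float64(-40.9), np.float64(0.0442)), (np.float64(-40.3), np.float64(0.0301))]
orange [325.4 157.4] [320, 149, 9, 19, 104]
orange [ 24.9 176.4] [14, 171, 24, 12, 98]
orange [ 22.6 191.4] [7, 185, 39, 17, 183]
[[325.0717 157.6078]]
```

The pointer (136.6°) lines up with the red mark, midway between the black ticks (91.8° and 183.2°). The hanger's grip is where it should be in the side view, (325,157), and the arm is clear.

```bash
python3 -c "
from plant import manip
print(manip.job_done())"
```

```text
the job is handed in; nothing more can be done
None
```

The panel hangs released in the notch, the valve stands at the red 45-degree mark by my last camera check, and the job is handed in at about 22 s; no verdict came back.

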